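Stand the carton on end and hold the bar-code scanner on its label

ROBOT

A 7-joint arm with a two-finger parallel gripper is mounted at the origin on the work surface. World frame = base frame: x ahead of the robot, y to its left, z up, the work surface at z = 0. Lengths are in m, angles in rad, forces in N, time in s.
With the tool pointing down it reaches from about 0.4 to 0.85 m from the base axis. Payload 4.4 kg.
Tool frame: the origin (TCP) lies on the centre line of the jaws, within the pads' length; the fingertips stand 25 mm ahead of it and the grasp point (between the pads) lies 6 mm ahead of it; z points along the fingers, y is the line along which they close (so a half turn about z gives the same grasp; the last joint's range is limited). The gripper opens to 94 mm and grips with 3 to 60 N. Pads are 16 mm wide; open, the fingers measure 119 mm over their backs; the gripper's body (75 mm by 177 mm) begins 78 mm behind the grasp point.
Start: joints at [-1.343, 0.628, 0.038, 1.517, -0.027, 0.996, -0.02], TCP at [0.188, 0.622, 0.23] pointing down, gripper open.
Joint ranges: [-3.06, 3.06], [-0.37, 2.12], [-1.25, 1.32], [0.18, 2.47], [-1.1, 4.24], [0.23, 1.98], [-2.94, 2.94]. Speed limits (rad/s): [2.57, 2.57, 3.14, 3.14, 3.14, 3.14, 3.14].

INTERFACE

Orientations are given as a unit quaternion [w, x, y, z].
In Python, from workcell import arm, cams, close_job gives the robot as it stands.
- The arm moves only by the tool drive_tool, never from a script. Its argument "targets" is a list of rows, each an object with "dp": the shift along the world's x, y, z in mm, a list of three; "turn": the turn, a rotation vector about the world's x, y, z in rad, a list of three; "fingers": the finger opening in mm, from 0 to 94. A call has 1 to 12 rows; each row is the pose to reach, as a shift and turn from the pose commanded when the call began; what a row does not reach only later rows make up. A row lasts 1/8 s, in which the tool goes at most 62.5 mm and 10.7 degrees, less where a joint would pass 70% of its speed; a pose out of reach is approached as far as the arm can. A call with a gripper value outside its range is refused whole. The fingers move at their own pace and stop on an object; "squeeze" is the grip in N (left out, the last holds). Time passes only in rows, so rows that repeat a pose let the fingers close. It gives the time, the measured TCP pose, the force, the opening and the grip force at its end, in the units of the state.
- arm.observe(): the state, without advancing time (a new reading comes with each control period).
- cams.read_camera(name): name is "side" or "top" or "wrist"; returns (picture, depth): 420x560x3 uint8, red, green, blue; 420x560 float32, m along the optical axis (not along the pixel's ray), 0 where there is no reading.
- cams.camera_info(name): a dict with "fovy" (degrees; the focal length in pixels is half the picture's height over the tangent of half this angle, whatever the lens; pixels are square), "cx", "cy" (the principal point, pixels), "xyz" and "rotation" of the camera in the world; the wrist camera has in their place "mount" (4x4, takes a point from camera to tool coordinates, whose origin is the TCP and whose axes are the flange's). Camera axes: x right, y up, looking along -z (the intrinsics and any distortion apply to the point x, -y, -z); pixel columns grow to the right and rows downward; lengths in m; the calibration is good to about 2 mm. A picture is of the moment at which its call begins: read the wrist's pose just before it. camera_info takes no time and is no camera call.
- close_job(): hands the job in; it is judged then, once.
The state is a dict: "time": time; "joint_positions": joint angles; "joint_velocities": joint speeds; "tau": joint torques, N m; "position": TCP position; "orientation": TCP orientation; "force": force on the tool from outside, world axes, zero at the start; "moment": the same for the moment, N m; "opening": opening from 0.0 (shut) to 1.0 (fully open); "grasp_force": force on a finger pad.
Only numpy, scipy, OpenCV 4.12 (cv2) and the standard library are available. Lean on these libraries where they do the work, as an engineer would, in place of code of your own. Each camera call takes 0.05 s, during which the arm holds its last target. There are 200 camera calls.

TASK

Book in the small carton on the lab bench: stand it up on one of its small ends so that its bar-code label faces sideways, and leave it standing free. Then draw the hand scanner up out of its stand, tip it to about 45 degrees with its window end down, and aim it from straight in front of the label at the label's centre, the window about 8 cm from it. Finish while still holding the scanner there in the air, touching neither carton nor stand, the carton still upright; do not disturb the two bottles or the roll of tape.

Things in the scene. Friction and masses are not known exactly. Their poses are not given: they have to be found in the camera images.
- carton: Light grey closed carton, 125 mm long (its x), 58 wide (y), 40 thick (z), 100-200 g; starts lying flat, label up. Origin: centre of the broad underside (facing away from the label); z points out through the label face. Standing on end its x axis is vertical (up or down: either small end may be the foot) and it is 125 mm tall.
- carton_label (a point): Centre of the white label (76 x 46 mm, black bars) in the middle of the carton's broad top face, 40 mm above the carton's origin. Axes are the carton's: z points out of the label, x along the carton's length, y across its width.
- scanner: Stick-shaped hand scanner, 165 mm long, 110-210 g, starting window down in the stand, on its base plate. Origin: centre of the window end; z runs from window to tail. Black head 46 (x) by 36 (y) mm up to 47 mm from the window, then a straight light-grey handle 34 (x) by 30 (y) mm, from 47 to 165 mm. Balance point about 70 mm from the window.
- scanner_window (a point): Centre of the scanner's window (= the scanner's origin and axes); it looks along -z.
- scanner_spot (a point): Point in the air 80 mm straight out of the scanner's window along its axis (scanner z = -80 mm): what the scanner is aimed at.
- holder: Scanner stand, fixed to the bench: dark steel base plate 130 (x) by 110 (y) by 10 mm with an open-topped grey socket in its middle, 52 (x) by 42 (y) mm inside, walls 4 mm, rim 60 mm above the bench. Origin: centre of the plate's underside, on the socket's axis; z up. The scanner, with axes parallel to the stand's, must rise 50 mm to clear the rim.
- reagent: Bystander: brown glass reagent bottle with orange cap, 84 mm across, 170 mm tall; origin at the centre of its foot. Leave alone.
- washbottle: Bystander: white plastic bottle, 64 mm across, 150 mm tall; origin at the centre of its foot. Leave alone.
- tape: Bystander: roll of white tape lying flat, 104 mm across, 22 mm high; origin at the centre of its underside. Leave alone.
There are look-alikes about, which are no part of the job. Of the things like the carton, leave any that is yellow; of the rest the smaller one is meant.

How it is judged:
On the way, in this order (a step that is already met when the one before it is completed fails the run):
1. the carton stands free and still on one small end, the scanner still in its stand ((angle between carton's own x axis and vertical below 0.12 rad or angle between carton's own x axis and vertical above 3.0216 rad) and height (world z) of carton_label between 0.055 and 0.07 m and linear speed of carton below 0.02 m/s and contact force between carton and the fingers below 0.3 N and z of scanner_window in the frame of holder below 0.02 m), for 0.3 s.
2. the scanner is drawn clear of its stand in the fingers (z of scanner_window in the frame of holder above 0.065 m and contact force between scanner and the fingers above 1 N), for 0.1 s.
At the end, for the whole second after the job is handed in: Carton free and still on a small end, within 7 deg of upright. Scanner held still, clear of carton and stand, window down and over 70 mm up, 30-60 deg from vertical, before the label: point 80 mm ahead of window within 35 mm of label centre, window within 35 mm sideways of it ((angle between carton's own x axis and vertical below 0.12 rad or angle between carton's own x axis and vertical above 3.0216 rad) and height (world z) of carton_label between 0.055 and 0.07 m and linear speed of carton below 0.02 m/s and contact force between carton and the fingers below 0.3 N and distance between scanner_spot and carton_label below 0.035 m and angle between scanner's own z axis and vertical between 0.52 and 1.05 rad and z of scanner_window in the frame of carton_label above 0.02 m and y of scanner_window in the frame of carton_label between -0.035 and 0.035 m and height (world z) of scanner_window above 0.07 m and linear speed of scanner below 0.03 m/s and contact force between scanner and the fingers above 1 N and contact force between scanner and carton below 0.3 N and contact force between scanner and holder below 0.3 N and contact force between scanner and reagent below 0.3 N and contact force between scanner and washbottle below 0.3 N); the arm keeps its last pose, push and grip.
It fails at once if the brown bottle was disturbed (moved more than 30 mm) (distance of reagent from where it was at the start of the episode above 0.03 m).
It fails at once if the white bottle was disturbed (moved more than 30 mm) (distance of washbottle from where it was at the start of the episode above 0.03 m).
It fails at once if the roll of tape was disturbed (moved more than 30 mm) (distance of tape from where it was at the start of the episode above 0.03 m).
It also fails if it takes over 62 s, if anything falls off the work surface, if the arm or the gripper's body presses on something with over 40 N, if the wrist force passes 120 N, or if a joint passes its speed limit or range.

## Working session

There is one attempt and no reset: what is moved stays moved. The work goes in short steps, Python scripts to look and compute and a tool call to move; the robot and the scene stay as the last step left them, time stands still between calls to the robot, and variables do not carry over. Pictures are saved under pics/ and viewed, at most 10 in all, crops included, and the job is handed in when it is done.

Besides the shell and the picture viewer there is one more tool, called after "Emit:" by a JSON object that holds its "name" and its "arguments", one argument or row to a line. drive_tool: Moves the arm, as the interface text tells. Its arguments: {"type":"object","properties":{"targets":{"type":"array"},"squeeze":{"type":"number"}},"required":["targets"]}

```bash
mkdir -p pics; ls
cat > h.py <<'E'
import numpy as np, cv2
from workcell import arm, cams, close_job
from scipy.spatial.transform import Rotation as R
def cam(name):
    s=arm.observe(); i=cams.camera_info(name); im,d=cams.read_camera(name)
    if 'mount' in i:
        q=s['orientation']; T=np.eye(4); T[:3,:3]=R.from_quat([q[1],q[2],q[3],q[0]]).as_matrix(); T[:3,3]=s['position']
        M=T@np.array(i['mount']); Rm,t=M[:3,:3],M[:3,3]
    else:
        t=np.array(i['xyz']); Rm=np.array(i['rotation'])
        if Rm.shape!=(3,3): Rm=R.from_quat([Rm[1],Rm[2],Rm[3],Rm[0]]).as_matrix() if Rm.size==4 else Rm.reshape(3,3)
    f=im.shape[0]/2/np.tan(np.radians(i['fovy'])/2)
    return im,d,dict(f=f,cx=i['cx'],cy=i['cy'],R=Rm,t=t,info=i)
def rays(c,uv):
    uv=np.atleast_2d(uv).astype(float)
    D=np.array(c['info'].get('distortion',np.zeros(5)),float) if not isinstance(c['info'].get('distortion',None),(dict,str)) else np.zeros(5)
    K=np.array([[c['f'],0,c['cx']],[0,c['f'],c['cy']],[0,0,1]])
    p=cv2.undistortPoints(uv.reshape(-1,1,2),K,D).reshape(-1,2)
    return np.c_[p[:,0],-p[:,1],-np.ones(len(p))]@c['R'].T
def onplane(c,uv,z):
    r=rays(c,uv); return c['t']+r*((z-c['t'][2])/r[:,2])[:,None]
def cloud(c,d):
    v,u=np.nonzero(d>=0); P=c['t']+rays(c,np.c_[u,v])*d.ravel()[:,None]; P[d.ravel()==0]=np.nan
    return P.reshape(*d.shape,3)
def save(n,im): cv2.imwrite('pics/'+n+'.png',im[...,::-1])
E
python3 - <<'E'
from h import *
s=arm.observe(); print(s)
for n in('side','top','wrist'):
    im,d,c=cam(n); save(n+'0',im); print(n,c['info'],(d>0).mean()); 
    np.savez('/tmp/'+n,im=im,d=d)
E
```

```text
pics
{'time': 0.0, 'joint_positions': array([-1.342783  ,  0.62931481,  0.03843015,  1.51834843, -0.02700012,
        0.99626835, -0.02001171]), 'joint_velocities': array([-0.00069371, -0.00015306, -0.00060951,  0.00154374, -0.00180982,
       -0.00156938, -0.00020262]), 'tau': array([ 6.38136007e-04, -5.49717844e+01,  1.14407446e+00, -1.86629605e+01,
       -5.21141023e-02,  2.38495163e-02,  1.62852070e-04]), 'position': array([0.18803308, 0.62157934, 0.22958041]), 'orientation': array([-1.25979225e-04,  1.46379639e-01,  9.89228069e-01, -9.01928461e-04]), 'force': array([-0.12682216, -0.28638259,  1.1786681 ]), 'moment': array([-2.98957770e-02, -1.70229314e-02, -3.60632061e-05]), 'grasp_force': 0.0, 'opening': 1.0015381928692957}
side {'fovy': 56.8957461170487, 'cx': 277.7062791194189, 'cy': 206.60702479428332, 'xyz': array([ 0.53876671, -0.61815987,  0.52397891]), 'rotation': array([ 0.90021486,  0.43515674, -0.01401895, -0.00743505])} 0.9961862244897959
top {'fovy': 42.23374780414801, 'cx': 275.01151475326947, 'cy': 215.12532383087557, 'xyz': array([0.44878084, 0.00801895, 1.20287933]), 'rotation': array([-0.70055016, -0.03525673,  0.04395119,  0.71137523])} 0.9960374149659864
wrist {'fovy': 58.85910087845052, 'cx': 277.4548820809966, 'cy': 213.3997074122026, 'mount': array([[ 1.04251094e-04,  9.60084858e-01,  2.79708876e-01,
         8.08758323e-02],
       [ 9.99999947e-01, -1.42094217e-05, -3.23939803e-04,
         6.94589714e-04],
       [-3.07035198e-04,  2.79708895e-01, -9.60084809e-01,
        -1.54439057e-01],
       [ 0.00000000e+00,  0.00000000e+00,  0.00000000e+00,
         1.00000000e+00]])} 0.9959863945578231
```

View pics/top0.png

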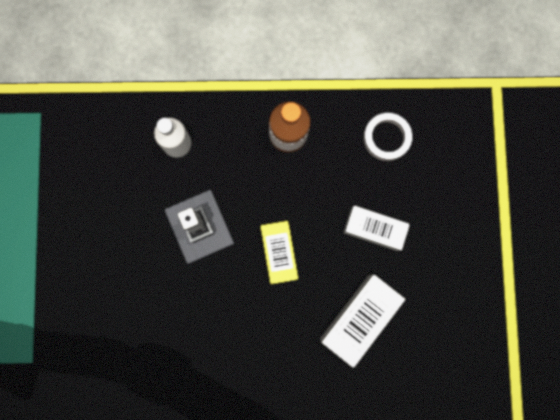

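View pics/side0.png

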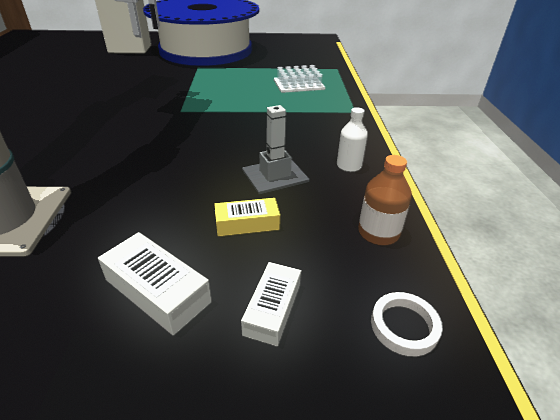

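Top view: the meant carton is the small white one at about (377,228), with the bigger one at (363,320) and the yellow one at (279,252) as look-alikes. The stand is at (199,227) with the scanner tail at (188,217). Side view: carton at (272,302), scanner tail at (276,110), stand at (275,175).

```bash
cat > m.py <<'E'
from h import *
def seg(name,pt_box,f):
    z=np.load('/tmp/'+name+'.npz'); im,d=z['im'],z['d']; _,_,c=cam(name); return im,d,c
def rectpts(P):
    r=cv2.minAreaRect((P[:,:2]*1000).astype(np.float32)); return r
for name,boxes in dict(top=dict(carton=(340,195,415,255),scanner=(160,185,240,268),wash=(150,110,195,165),reag=(262,95,315,158),tape=(358,108,418,165),big=(315,270,410,370),yel=(255,215,302,288)),
                       side=dict(carton=(235,255,308,348),scanner=(240,100,310,192),wash=(332,105,370,175),reag=(355,150,415,245),tape=(368,288,445,358))).items():
    im,d,c=cam(name); P=cloud(c,d)
    for k,(u0,v0,u1,v1) in boxes.items():
        Q=P[v0:v1,u0:u1].reshape(-1,3); I=im[v0:v1,u0:u1].reshape(-1,3).astype(int); Q=Q[~np.isnan(Q[:,0])]
        bg=np.percentile(Q[:,2],3); H=np.percentile(Q[:,2],99.5)
        print(name,k,'floor %.3f top %.3f'%(bg,H))
        if k in('carton','big','yel'):
            t=Q[abs(Q[:,2]-np.median(Q[Q[:,2]>.03,2]))<.006]; print('  topface z',np.median(t[:,2]).round(4),rectpts(t))
        elif k=='scanner':
            t=Q[abs(Q[:,2]-np.median(Q[Q[:,2]>.165,2]))<.006]; print('  tail z',np.median(t[:,2]).round(4),rectpts(t))
            t=Q[(Q[:,2]>.065)&(Q[:,2]<.14)]; print('  body',rectpts(t))
            t=Q[abs(Q[:,2]-.060)<.004]; print('  rim',np.median(t[:,2]),rectpts(t))
            t=Q[abs(Q[:,2]-.010)<.004]; print('  plate',rectpts(t))
        else: 
            t=Q[Q[:,2]>.012]; print('  ',rectpts(t))
    # colour contour of carton / plane cast
    u0,v0,u1,v1=boxes['carton']; g=im[v0:v1,u0:u1].min(2); 
    m=cv2.morphologyEx((g>110).astype(np.uint8),cv2.MORPH_CLOSE,np.ones((9,9)))
    cs,_=cv2.findContours(m,cv2.RETR_EXTERNAL,cv2.CHAIN_APPROX_NONE); cc=max(cs,key=cv2.contourArea).reshape(-1,2)+[u0,v0]
    pp=onplane(c,cc,.04); print(name,'contour@.04',rectpts(pp))
E
python3 m.py
```

```text
top carton floor -0.004 top 0.045
  topface z 0.0402 ((549.0931396484375, -227.689453125), (125.60694885253906, 59.029876708984375), 70.43675994873047)
top scanner floor -0.004 top 0.177
  tail z 0.1745 ((560.7564697265625, 159.7732391357422), (34.29814147949219, 30.06435775756836), 22.760711669921875)
  body ((559.1463623046875, 150.06021118164062), (28.41594123840332, 42.00068283081055), 84.36321258544922)
  rim 0.05894914160472986 ((560.5807495117188, 159.81402587890625), (60.57463455200195, 50.30044174194336), 22.7629337310791)
  plate ((562.7660522460938, 156.68582153320312), (159.41671752929688, 170.1395721435547), 82.32656860351562)
top wash floor -0.004 top 0.153
   ((746.5481567382812, 208.30160522460938), (58.76268768310547, 63.39889907836914), 37.193119049072266)
top reag floor -0.004 top 0.173
   ((765.4429931640625, -40.38785934448242), (82.45275115966797, 83.07025146484375), 16.87616539001465)
top tape floor -0.004 top 0.027
   ((755.4061279296875, -262.94915771484375), (102.57665252685547, 103.64866638183594), 89.07623291015625)
top big floor -0.004 top 0.062
  topface
[... 858 characters left out ...]
, (61.10490036010742, 53.25980758666992), 23.13652992248535)
  plate ((561.3800048828125, 160.87657165527344), (131.91482543945312, 113.20088195800781), 21.690542221069336)
side wash floor -0.002 top 0.150
   ((744.472412109375, 202.38607788085938), (47.437076568603516, 60.73126220703125), 53.71131896972656)
side reag floor -0.748 top 0.170
   ((754.58837890625, 58.27611541748047), (80.56245422363281, 281.9655456542969), 6.16872501373291)
side tape floor -0.002 top 0.023
   ((756.1041870117188, -261.7411193847656), (103.7794418334961, 103.01063537597656), 48.40533447265625)
side contour@.04 ((547.9524536132812, -240.12318420410156), (152.76023864746094, 63.98706817626953), 71.05083465576172)
```

Emit:
{"name": "drive_tool", "arguments": {
  "targets": [
    {"dp": [20,-50,20],"turn": [0,0,-0.1],"fingers": 94},
    {"dp": [40,-105,40],"turn": [0,0,-0.22],"fingers": 94},
    {"dp": [65,-160,60],"turn": [0,0,-0.34],"fingers": 94},
    {"dp": [90,-215,80],"turn": [0,0,-0.46],"fingers": 94},
    {"dp": [115,-270,100],"turn": [0,0,-0.58],"fingers": 94},
    {"dp": [140,-325,100],"turn": [0,0,-0.7],"fingers": 94},
    {"dp": [165,-380,100],"turn": [0,0,-0.82],"fingers": 94},
    {"dp": [190,-435,100],"turn": [0,0,-0.94],"fingers": 94},
    {"dp": [210,-490,100],"turn": [0,0,-1.06],"fingers": 94},
    {"dp": [230,-545,100],"turn": [0,0,-1.18],"fingers": 94},
    {"dp": [250,-600,100],"turn": [0,0,-1.28],"fingers": 94},
    {"dp": [270,-655,100],"turn": [0,0,-1.36],"fingers": 94}
  ]
}}

```text
time: 1.75
position: [0.4587, -0.0344, 0.3307]
orientation: [0.0, 0.737, 0.676, 0.001]
force: [1.5, -0.1, -0.1]
opening: 1.001
grasp_force: 0.0
```

```bash
cat > s.py <<'E'
from h import *
s=arm.observe(); q=s['orientation']; M=R.from_quat([q[1],q[2],q[3],q[0]]).as_matrix()
print('t',round(s['time'],2),'q',s['joint_positions'].round(3),'p',s['position'].round(4),'F',s['force'].round(1),'grip',round(s['grasp_force'],1),'open',round(s['opening']*94,1))
print('x',M[:,0].round(3),'y',M[:,1].round(3),'z',M[:,2].round(3))
with open('/tmp/log.txt','a') as f: f.write(repr((s['joint_positions'].tolist(),s['position'].tolist(),M.tolist()))+'\n')
E
python3 s.py
```

```text
t 1.75 q [-0.464  0.276  0.621  1.889 -0.186  1.034  0.149] p [ 0.4587 -0.0344  0.3307] F [ 1.5 -0.1 -0.1] grip 0.0 open 94.1
x [0.085 0.996 0.001] y [ 0.996 -0.085  0.001] z [ 0.001  0.001 -1.   ]
```

Emit:
{"name": "drive_tool", "arguments": {
  "targets": [
    {"dp": [25,-55,0],"turn": [0,0,-0.12],"fingers": 94},
    {"dp": [50,-110,0],"turn": [0,0,-0.255],"fingers": 94},
    {"dp": [75,-165,0],"turn": [0,0,-0.255],"fingers": 94},
    {"dp": [90,-193,0],"turn": [0,0,-0.255],"fingers": 94},
    {"dp": [90,-193,0],"turn": [0,0,-0.255],"fingers": 94}
  ]
}}

```text
time: 2.38
position: [0.5481, -0.2285, 0.3299]
orientation: [0.0, 0.817, 0.577, -0.001]
force: [-0.1, 1.2, 0.6]
opening: 0.998
grasp_force: 0.0
```

```bash
python3 s.py
```

```text
t 2.38 q [-0.062  0.524  0.669  1.555 -0.34   1.182  0.33 ] p [ 0.5481 -0.2285  0.3299] F [-0.1  1.2  0.6] grip 0.0 open 93.8
x [ 0.335  0.942 -0.002] y [ 0.942 -0.335 -0.   ] z [-0.001 -0.002 -1.   ]
```

Emit:
{"name": "drive_tool", "arguments": {
  "targets": [
    {"dp": [0,0,0],"turn": [0.165,-0.058,0],"fingers": 94},
    {"dp": [0,0,0],"turn": [0.33,-0.117,0],"fingers": 94},
    {"dp": [0,0,0],"turn": [0.495,-0.175,0],"fingers": 94},
    {"dp": [0,0,0],"turn": [0.66,-0.234,0],"fingers": 94},
    {"dp": [0,0,0],"turn": [0.66,-0.234,0],"fingers": 94}
  ]
}}

```text
time: 3.0
position: [0.5461, -0.2279, 0.3284]
orientation: [-0.199, 0.769, 0.54, 0.279]
force: [-0.3, 0.9, -0.3]
opening: 0.997
grasp_force: 0.0
```

```bash
python3 s.py
```

```text
t 3.0 q [ 0.474  0.636  0.406  1.521 -0.833  1.502  0.776] p [ 0.5461 -0.2279  0.3284] F [-0.3  0.9 -0.3] grip 0.0 open 93.7
x [0.26  0.72  0.644] y [ 0.941 -0.337 -0.003] z [ 0.215  0.607 -0.765]
```

Emit:
{"name": "drive_tool", "arguments": {
  "targets": [
    {"dp": [-4,-12,-55],"turn": [-0.12,0.043,0],"fingers": 94},
    {"dp": [-8,-24,-110],"turn": [-0.249,0.088,0],"fingers": 94},
    {"dp": [-10,-31,-165],"turn": [-0.249,0.088,0],"fingers": 94},
    {"dp": [-10,-31,-220],"turn": [-0.249,0.088,0],"fingers": 94},
    {"dp": [-10,-31,-220],"turn": [-0.249,0.088,0],"fingers": 94},
    {"dp": [-10,-31,-220],"turn": [-0.249,0.088,0],"fingers": 94}
  ]
}}

```text
time: 3.75
position: [0.54, -0.2561, 0.113]
orientation: [-0.123, 0.796, 0.566, 0.177]
force: [-0.6, -0.0, 0.5]
opening: 0.999
grasp_force: 0.0
```

```bash
python3 s.py
python3 - <<'E'
from h import *
im,d,c=cam('wrist'); P=cloud(c,d); Q=P.reshape(-1,3); Q=Q[~np.isnan(Q[:,0])]
t=Q[(abs(Q[:,2]-.04)<.006)&(np.hypot(Q[:,0]-.549,Q[:,1]+.227)<.085)]; print(np.median(t[:,2]),cv2.minAreaRect((t[:,:2]*1000).astype(np.float32)))
E
```

```text
t 3.75 q [ 0.396  0.823  0.405  1.705 -0.847  1.032  0.958] p [ 0.54   -0.2561  0.113 ] F [-0.6 -0.   0.5] grip 0.0 open 93.9
x [0.297 0.857 0.421] y [ 0.944 -0.329  0.005] z [ 0.143  0.397 -0.907]
0.04048657248992661 ((551.5530395507812, -225.94345092773438), (125.0196762084961, 58.139862060546875), 70.47163391113281)
```

Emit:
{"name": "drive_tool", "arguments": {
  "targets": [
    {"dp": [0,0,-40],"turn": [0,0,0],"fingers": 94},
    {"dp": [0,0,-70],"turn": [0,0,0],"fingers": 94},
    {"dp": [0,0,-81],"turn": [0,0,0],"fingers": 94},
    {"dp": [0,0,-81],"turn": [0,0,0],"fingers": 70},
    {"dp": [0,0,-81],"turn": [0,0,0],"fingers": 50},
    {"dp": [0,0,-81],"turn": [0,0,0],"fingers": 40},
    {"dp": [0,0,-81],"turn": [0,0,0],"fingers": 40},
    {"dp": [0,0,-81],"turn": [0,0,0],"fingers": 40}
  ],
  "squeeze": 25
}}

```text
time: 4.8
position: [0.5389, -0.2572, 0.0303]
orientation: [-0.124, 0.797, 0.564, 0.177]
force: [0.7, -0.7, 4.2]
opening: 0.614
grasp_force: 25.0
```

```bash
python3 s.py
```

```text
t 4.8 q [ 0.433  0.941  0.346  1.725 -0.929  0.919  1.062] p [ 0.5389 -0.2572  0.0303] F [ 0.7 -0.7  4.2] grip 25.0 open 57.7
x [0.3   0.855 0.422] y [ 0.943 -0.332  0.003] z [ 0.143  0.398 -0.906]
```

Emit:
{"name": "drive_tool", "arguments": {
  "targets": [
    {"dp": [0,0,50],"turn": [0,0,0],"fingers": 40},
    {"dp": [0,0,100],"turn": [-0.148,0.053,0],"fingers": 40},
    {"dp": [0,0,120],"turn": [-0.296,0.105,0],"fingers": 40},
    {"dp": [0,0,120],"turn": [-0.444,0.158,0],"fingers": 40},
    {"dp": [0,0,120],"turn": [-0.592,0.21,0],"fingers": 40},
    {"dp": [0,0,120],"turn": [-0.741,0.262,0],"fingers": 40},
    {"dp": [0,0,120],"turn": [-0.889,0.315,0],"fingers": 40},
    {"dp": [0,0,120],"turn": [-1.037,0.367,0],"fingers": 40},
    {"dp": [0,0,120],"turn": [-1.185,0.42,0],"fingers": 40},
    {"dp": [0,0,120],"turn": [-1.333,0.472,0],"fingers": 40},
    {"dp": [0,0,120],"turn": [-1.481,0.525,0],"fingers": 40},
    {"dp": [0,0,120],"turn": [-1.481,0.525,0],"fingers": 40}
  ]
}}

```text
time: 6.3
position: [0.538, -0.2549, 0.1436]
orientation: [0.308, 0.685, 0.49, -0.442]
force: [0.4, -0.3, -1.1]
opening: 0.612
grasp_force: 25.0
```

```bash
python3 s.py
python3 - <<'E'
from h import *
im,d,c=cam('side'); save('side1',im)
E
```

```text
t 6.3 q [-0.691  1.45   1.238  1.684 -0.198  0.882 -0.088] p [ 0.538  -0.2549  0.1436] F [ 0.4 -0.3 -1.1] grip 25.0 open 57.5
x [ 0.128  0.399 -0.908] y [ 0.944 -0.329 -0.011] z [-0.303 -0.856 -0.419]
```

View pics/side1.png

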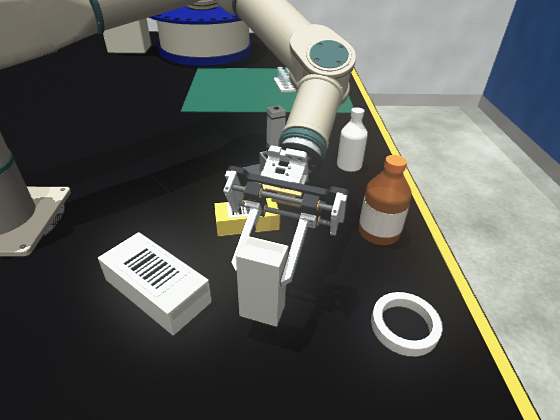

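The side view shows the carton held upright at (262,285), with its label side away from the camera, and nothing else moved. Next I measure its tilt and foot height.

```bash
cat > ct.py <<'E'
from h import *
im,d,c=cam('side'); P=cloud(c,d)
m=np.zeros(d.shape,bool); m[235:345,225:300]=1
z=np.array(P[...,2]); k=m&(im.min(2)>80)&(z>.004)&(z<.22)
Q=P[k]; a=np.array([.334,.943,0]); 
f=Q@a; 
# back face: robust plane fit
med=np.median(f); S=Q[abs(f-med)<.015]
for _ in range(4):
    C=S.mean(0); n=np.linalg.svd(S-C,full_matrices=False)[2][2]; n*=np.sign(n@a); S=Q[abs((Q-C)@n)<.004]
print('n',n.round(3),'tilt',np.degrees(np.arcsin(n[2])).round(2),'az',np.degrees(np.arctan2(n[1],n[0])).round(1),'C',C.round(4),len(S),'z range',np.percentile(S[:,2],[.5,99.5]).round(4))
w=np.array([-.943,.334,0]); print('w extents',np.percentile(S@w,[1,99]).round(4),'f',np.percentile(S@a,50).round(4))
t=S; lo=np.array([np.percentile(S[abs(S@w-x)<.003][:,2],[1,99]) for x in np.linspace(*np.percentile(S@w,[10,90]),6)]); print(lo.round(3).tolist())
E
python3 ct.py; python3 s.py
```

```text
n [ 0.329  0.944 -0.005] tilt -0.26 az 70.8 C [ 0.5284 -0.2841  0.1215] 2614 z range [0.053  0.1767]
w extents [-0.6208 -0.564 ] f -0.0916
[[0.053, 0.176], [0.054, 0.176], [0.054, 0.177], [0.054, 0.176], [0.054, 0.176], [0.054, 0.176]]
t 6.4 q [-0.688  1.439  1.243  1.686 -0.196  0.881 -0.087] p [ 0.5378 -0.2572  0.1498] F [ 0.1  0.  -1.1] grip 25.0 open 58.0
x [ 0.139  0.4   -0.906] y [ 0.943 -0.333 -0.002] z [-0.303 -0.854 -0.423]
```

Emit:
{"name": "drive_tool", "arguments": {
  "targets": [
    {"dp": [0,0,-20],"turn": [0,0,0],"fingers": 40},
    {"dp": [0,0,-40],"turn": [0,0,0],"fingers": 40},
    {"dp": [0,0,-49],"turn": [0,0,0],"fingers": 40},
    {"dp": [0,0,-49],"turn": [0,0,0],"fingers": 40},
    {"dp": [0,0,-49],"turn": [0,0,0],"fingers": 40}
  ]
}}

```text
time: 7.02
position: [0.5384, -0.257, 0.1011]
orientation: [0.31, 0.688, 0.487, -0.439]
force: [-0.4, -0.8, -2.6]
opening: 0.618
grasp_force: 25.0
```

```bash
python3 s.py; python3 ct.py
```

```text
t 7.03 q [-0.68   1.505  1.202  1.67  -0.233  0.86  -0.128] p [ 0.5384 -0.257   0.1011] F [-0.4 -0.8 -2.6] grip 25.0 open 58.1
x [ 0.139  0.398 -0.907] y [ 0.943 -0.333 -0.002] z [-0.302 -0.855 -0.422]
n [ 0.33   0.944 -0.005] tilt -0.28 az 70.7 C [ 0.5288 -0.2848  0.0754] 2233 z range [0.0064 0.1308]
w extents [-0.6215 -0.5647] f -0.0921
[[0.008, 0.13], [0.009, 0.13], [0.007, 0.131], [0.008, 0.13], [0.008, 0.131], [0.007, 0.13]]
```

Emit:
{"name": "drive_tool", "arguments": {
  "targets": [
    {"dp": [0,0,-3],"turn": [0,0,0],"fingers": 40},
    {"dp": [0,0,-5],"turn": [0,0,0],"fingers": 40},
    {"dp": [0,0,-6],"turn": [0,0,0],"fingers": 40},
    {"dp": [0,0,-6],"turn": [0,0,0],"fingers": 40},
    {"dp": [0,0,-6],"turn": [0,0,0],"fingers": 40}
  ]
}}

```text
time: 7.7
position: [0.5385, -0.2568, 0.0959]
orientation: [0.31, 0.688, 0.487, -0.44]
force: [0.5, 4.0, 5.1]
opening: 0.617
grasp_force: 25.0
```

```bash
python3 s.py; python3 ct.py
```

```text
t 7.7 q [-0.68   1.513  1.199  1.668 -0.236  0.859 -0.132] p [ 0.5385 -0.2568  0.0959] F [0.5 4.  5.1] grip 25.0 open 58.0
x [ 0.138  0.397 -0.907] y [ 0.943 -0.332 -0.002] z [-0.302 -0.855 -0.421]
n [ 0.326  0.946 -0.006] tilt -0.33 az 71.0 C [ 0.5291 -0.2846  0.0722] 2155 z range [0.0051 0.1257]
w extents [-0.6215 -0.5649] f -0.0918
[[0.006, 0.125], [0.005, 0.125], [0.006, 0.126], [0.007, 0.125], [0.006, 0.125], [0.006, 0.125]]
```

Emit:
{"name": "drive_tool", "arguments": {
  "targets": [
    {"dp": [0,0,0],"turn": [0,0,0],"fingers": 62},
    {"dp": [0,0,0],"turn": [0,0,0],"fingers": 75},
    {"dp": [0,0,0],"turn": [0,0,0],"fingers": 94},
    {"dp": [0,0,0],"turn": [0,0,0],"fingers": 94},
    {"dp": [5,13,6],"turn": [0,0,0],"fingers": 94},
    {"dp": [15,43,21],"turn": [0,0,0],"fingers": 94},
    {"dp": [30,86,42],"turn": [0,0,0],"fingers": 94},
    {"dp": [36,103,90],"turn": [0,0,0],"fingers": 94},
    {"dp": [36,103,90],"turn": [0,0,0],"fingers": 94}
  ]
}}

```text
time: 8.88
position: [0.5772, -0.1518, 0.1887]
orientation: [0.312, 0.688, 0.488, -0.437]
force: [0.0, -0.1, -0.8]
opening: 1.001
grasp_force: 0.0
```

```bash
python3 s.py; python3 ct.py
```

```text
t 8.88 q [-0.791  1.395  1.26   1.528 -0.156  1.139 -0.146] p [ 0.5772 -0.1518  0.1887] F [ 0.  -0.1 -0.8] grip 0.0 open 94.0
x [ 0.142  0.399 -0.906] y [ 0.945 -0.328  0.004] z [-0.296 -0.856 -0.424]
n [ 0.33   0.944 -0.005] tilt -0.27 az 70.7 C [ 0.5291 -0.2846  0.0717] 2146 z range [0.0049 0.1257]
w extents [-0.6216 -0.565 ] f -0.0918
[[0.005, 0.125], [0.006, 0.126], [0.005, 0.125], [0.006, 0.126], [0.006, 0.125], [0.005, 0.126]]
```

Emit:
{"name": "drive_tool", "arguments": {
  "targets": [
    {"dp": [0,20,45],"turn": [0.155,-0.055,0],"fingers": 94},
    {"dp": [0,40,85],"turn": [0.31,-0.11,0],"fingers": 94},
    {"dp": [0,60,115],"turn": [0.465,-0.165,0],"fingers": 94},
    {"dp": [0,80,130],"turn": [0.62,-0.22,0],"fingers": 94},
    {"dp": [0,90,130],"turn": [0.775,-0.275,0],"fingers": 94},
    {"dp": [0,100,130],"turn": [0.93,-0.33,0],"fingers": 94},
    {"dp": [0,110,130],"turn": [1.069,-0.379,0],"fingers": 94},
    {"dp": [0,110,130],"turn": [1.069,-0.379,0],"fingers": 94},
    {"dp": [0,110,130],"turn": [1.069,-0.379,0],"fingers": 94}
  ]
}}

```text
time: 10.05
position: [0.5742, -0.043, 0.3135]
orientation: [0.0, 0.816, 0.579, -0.002]
force: [0.7, 0.4, 0.6]
opening: 0.999
grasp_force: 0.0
```

```bash
python3 s.py
```

```text
t 10.05 q [-0.577  0.629  1.043  1.633 -0.569  1.218  0.25 ] p [ 0.5742 -0.043   0.3135] F [0.7 0.4 0.6] grip 0.0 open 93.9
x [ 0.33   0.944 -0.003] y [ 0.944 -0.33  -0.001] z [-0.002 -0.002 -1.   ]
```

Emit:
{"name": "drive_tool", "arguments": {
  "targets": [
    {"dp": [-3,50,0],"turn": [0,0,0.16],"fingers": 94},
    {"dp": [-6,100,0],"turn": [0,0,0.32],"fingers": 94},
    {"dp": [-10,150,-10],"turn": [0,0,0.48],"fingers": 94},
    {"dp": [-13,200,-30],"turn": [0,0,0.64],"fingers": 94},
    {"dp": [-13,203,-40],"turn": [0,0,0.735],"fingers": 94},
    {"dp": [-13,203,-40],"turn": [0,0,0.735],"fingers": 94},
    {"dp": [-13,203,-40],"turn": [0,0,0.735],"fingers": 94}
  ]
}}

```text
time: 10.92
position: [0.5615, 0.1589, 0.2743]
orientation: [0.001, 0.554, 0.832, -0.001]
force: [0.1, 0.1, 0.1]
opening: 1.001
grasp_force: 0.0
```

```bash
python3 s.py
python3 - <<'E'
from h import *
for n in('wrist','side'):
    im,d,c=cam(n); P=cloud(c,d); Q=P.reshape(-1,3); Q=Q[~np.isnan(Q[:,0])]
    t=Q[(abs(Q[:,2]-.175)<.005)&(np.hypot(Q[:,0]-.561,Q[:,1]-.16)<.035)]; print(n,len(t),np.median(t[:,2]),cv2.minAreaRect((t[:,:2]*1000).astype(np.float32)))
save('wrist1',cam('wrist')[0])
E
```

```text
t 10.93 q [-0.829  0.611  0.84   1.668 -0.499  1.091  0.553] p [0.5615 0.1589 0.2743] F [0.1 0.1 0.1] grip 0.0 open 94.1
x [-0.385  0.923 -0.003] y [ 0.923  0.385 -0.   ] z [ 0.001 -0.003 -1.   ]
wrist 1890 0.1750754517498169 ((563.2191162109375, 162.1474151611328), (33.60561752319336, 30.284543991088867), 23.264923095703125)
side 123 0.1745871730758825 ((560.9210205078125, 160.5970458984375), (33.72063446044922, 29.515243530273438), 22.77194595336914)
```

View pics/wrist1.png

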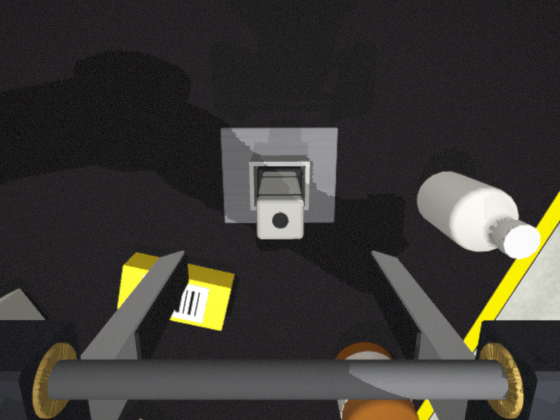

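Wrist view: the scanner tail at (280,220) sits between the open fingers at (185,255) and (375,255), and the socket and plate are clear behind it.

Emit:
{"name": "drive_tool", "arguments": {
  "targets": [
    {"dp": [0,2,-40],"turn": [0,0,0],"fingers": 94},
    {"dp": [0,2,-80],"turn": [0,0,0],"fingers": 94},
    {"dp": [0,2,-120],"turn": [0,0,0],"fingers": 94},
    {"dp": [0,2,-153],"turn": [0,0,0],"fingers": 94},
    {"dp": [0,2,-153],"turn": [0,0,0],"fingers": 94},
    {"dp": [0,2,-153],"turn": [0,0,0],"fingers": 70},
    {"dp": [0,2,-153],"turn": [0,0,0],"fingers": 50},
    {"dp": [0,2,-153],"turn": [0,0,0],"fingers": 30},
    {"dp": [0,2,-153],"turn": [0,0,0],"fingers": 20},
    {"dp": [0,2,-153],"turn": [0,0,0],"fingers": 20},
    {"dp": [0,2,-153],"turn": [0,0,0],"fingers": 20}
  ],
  "squeeze": 45
}}

```text
time: 12.45
position: [0.5612, 0.1612, 0.1215]
orientation: [0.0, 0.554, 0.833, -0.0]
force: [0.0, 0.2, -0.2]
opening: 0.401
grasp_force: 0.0
```

```bash
python3 s.py; python3 ct.py
```

```text
t 12.45 q [-0.74   0.781  0.686  1.82  -0.677  0.791  0.698] p [0.5612 0.1612 0.1215] F [ 0.   0.2 -0.2] grip 0.0 open 37.7
x [-0.387  0.922 -0.001] y [0.922 0.387 0.   ] z [ 0.001 -0.001 -1.   ]
n [ 0.33   0.944 -0.006] tilt -0.32 az 70.7 C [ 0.529  -0.2846  0.0716] 2149 z range [0.0048 0.1255]
w extents [-0.6216 -0.565 ] f -0.0918
[[0.006, 0.125], [0.006, 0.125], [0.007, 0.125], [0.007, 0.125], [0.006, 0.125], [0.007, 0.125]]
```

Emit:
{"name": "drive_tool", "arguments": {
  "targets": [
    {"dp": [0,0,0],"turn": [0,0,0],"fingers": 20},
    {"dp": [0,0,0],"turn": [0,0,0],"fingers": 20},
    {"dp": [0,0,0],"turn": [0,0,0],"fingers": 20},
    {"dp": [0,0,10],"turn": [0,0,0],"fingers": 20},
    {"dp": [0,0,30],"turn": [0,0,0],"fingers": 20},
    {"dp": [0,0,55],"turn": [0,0,0],"fingers": 20},
    {"dp": [0,0,85],"turn": [0,0,0],"fingers": 20},
    {"dp": [0,0,125],"turn": [0,0,0],"fingers": 20},
    {"dp": [0,0,165],"turn": [0,0,0],"fingers": 20},
    {"dp": [0,0,190],"turn": [0,0,0],"fingers": 20},
    {"dp": [0,0,190],"turn": [0,0,0],"fingers": 20}
  ]
}}

```text
time: 13.88
position: [0.5621, 0.1609, 0.3135]
orientation: [0.002, 0.554, 0.833, 0.001]
force: [-0.6, -0.8, -1.9]
opening: 0.358
grasp_force: 45.0
```

```bash
python3 s.py
```

```text
t 13.88 q [-0.846  0.575  0.866  1.613 -0.467  1.169  0.523] p [0.5621 0.1609 0.3135] F [-0.6 -0.8 -1.9] grip 45.0 open 33.7
x [-0.387  0.922 -0.001] y [0.922 0.387 0.004] z [ 0.004  0.    -1.   ]
```

Emit:
{"name": "drive_tool", "arguments": {
  "targets": [
    {"dp": [4,-30,0],"turn": [0,0,-0.13],"fingers": 20},
    {"dp": [8,-65,0],"turn": [0,0,-0.26],"fingers": 20},
    {"dp": [12,-100,0],"turn": [0,0,-0.39],"fingers": 20},
    {"dp": [16,-135,0],"turn": [0,0,-0.52],"fingers": 20},
    {"dp": [20,-165,0],"turn": [0,0,-0.65],"fingers": 20},
    {"dp": [25,-181,0],"turn": [0,0,-0.735],"fingers": 20},
    {"dp": [25,-181,0],"turn": [0,0,-0.735],"fingers": 20}
  ]
}}

```text
time: 14.75
position: [0.5854, -0.0212, 0.3102]
orientation: [0.0, 0.817, 0.577, -0.001]
force: [0.8, -0.0, -1.7]
opening: 0.358
grasp_force: 45.0
```

Emit:
{"name": "drive_tool", "arguments": {
  "targets": [
    {"dp": [0,0,0],"turn": [-0.12,0.042,0],"fingers": 20},
    {"dp": [0,0,0],"turn": [-0.25,0.088,0],"fingers": 20},
    {"dp": [0,0,0],"turn": [-0.38,0.134,0],"fingers": 20},
    {"dp": [0,0,0],"turn": [-0.5,0.177,0],"fingers": 20},
    {"dp": [0,0,0],"turn": [-0.62,0.219,0],"fingers": 20},
    {"dp": [0,0,0],"turn": [-0.741,0.262,0],"fingers": 20},
    {"dp": [0,0,0],"turn": [-0.741,0.262,0],"fingers": 20},
    {"dp": [0,0,0],"turn": [-0.741,0.262,0],"fingers": 20}
  ]
}}

```text
time: 15.75
position: [0.5858, -0.0201, 0.3116]
orientation: [0.22, 0.754, 0.534, -0.313]
force: [-0.0, -0.9, -0.8]
opening: 0.362
grasp_force: 45.0
```

```bash
python3 s.py; python3 -c "
from h import *
save('side2',cam('side')[0])"
```

```text
t 15.75 q [-0.868  1.041  1.236  1.394 -0.182  1.411 -0.109] p [ 0.5858 -0.0201  0.3116] F [-0.  -0.9 -0.8] grip 45.0 open 34.0
x [ 0.234  0.668 -0.707] y [ 0.943 -0.332 -0.001] z [-0.236 -0.666 -0.707]
```

View pics/side2.png

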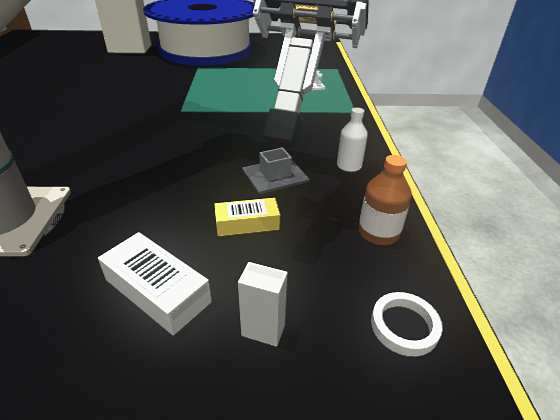

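The side view shows the scanner held and tilted, head at (283,115), with the carton standing at (262,303), the stand empty and the bottles and tape in place. I'll move in now.

Emit:
{"name": "drive_tool", "arguments": {
  "targets": [
    {"dp": [0,-15,-30],"turn": [0,0,0],"fingers": 20},
    {"dp": [0,-35,-60],"turn": [0,0,0],"fingers": 20},
    {"dp": [0,-60,-85],"turn": [0,0,0],"fingers": 20},
    {"dp": [1,-80,-103],"turn": [0,0,0],"fingers": 20},
    {"dp": [1,-93,-111],"turn": [0,0,0],"fingers": 20},
    {"dp": [1,-100,-114],"turn": [0,0,0],"fingers": 20},
    {"dp": [1,-100,-114],"turn": [0,0,0],"fingers": 20},
    {"dp": [1,-100,-114],"turn": [0,0,0],"fingers": 20},
    {"dp": [1,-100,-114],"turn": [0,0,0],"fingers": 20}
  ]
}}

```text
time: 16.92
position: [0.5877, -0.1191, 0.1977]
orientation: [0.221, 0.753, 0.535, -0.313]
force: [0.7, -0.0, -1.5]
opening: 0.359
grasp_force: 45.0
```

```bash
python3 s.py; python3 ct.py
python3 - <<'E'
from h import *
im,d,c=cam('wrist'); save('wrist2',im); P=cloud(c,d)
q=arm.observe(); 
im,d,c=cam('side'); P=cloud(c,d); s=np.array([.236,.666,.707]); p=np.array(q['position'])
k=~np.isnan(P[...,0]); Q=P[k]; t=(Q-p)@s; r=np.linalg.norm(Q-p-t[:,None]*s,axis=1)
S=Q[(r<.032)&(t<-.03)&(t>-.16)]; ts=(S-p)@s
print(len(S),'window end at t=',np.percentile(ts,[1,5]))
C=[S[abs(ts-x)<.006].mean(0) for x in(-.035,-.05,-.1)]; print(np.round(C,4))
E
```

```text
t 16.93 q [-0.742  1.142  1.158  1.555 -0.245  1.109 -0.068] p [ 0.5877 -0.1191  0.1977] F [ 0.7 -0.  -1.5] grip 45.0 open 33.7
x [ 0.233  0.667 -0.708] y [ 0.944 -0.331 -0.001] z [-0.234 -0.668 -0.706]
n [ 0.329  0.944 -0.005] tilt -0.3 az 70.8 C [ 0.5291 -0.2846  0.0716] 2139 z range [0.0052 0.1258]
w extents [-0.6216 -0.565 ] f -0.0918
[[0.005, 0.126], [0.006, 0.125], [0.006, 0.125], [0.007, 0.125], [0.008, 0.126], [0.005, 0.125]]
1629 window end at t= [-0.11056399 -0.10753767]
[[ 0.5772 -0.1521  0.1817]
 [ 0.5738 -0.1615  0.1712]
 [ 0.562  -0.197   0.1378]]
```

View pics/wrist2.png

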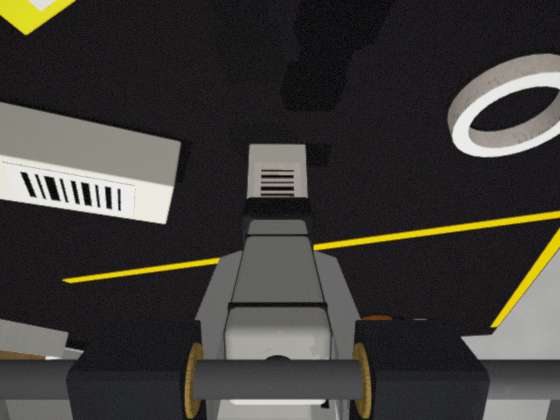

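The wrist view shows the label at (277,180) facing the scanner head at (277,210), centred sideways. The window end measures 110 mm ahead of the TCP, as planned, so I'll hand it in.

```bash
python3 -c "
from workcell import close_job
print(close_job())"
```

```text
the job is handed in; nothing more can be done
None
```

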